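Bayonet-lift the washer plates into the rivet box

ROBOT

A 6-joint arm with a two-finger parallel gripper is mounted at the origin on the work surface. World frame = base frame: x ahead of the robot, y to its left, z up, the work surface at z = 0. Lengths are in m, angles in rad, forces in N, time in s.
With the tool pointing down it reaches from about 0.35 to 0.8 m from the base axis. Payload 7.3 kg.
Tool frame: the origin (TCP) lies midway between the tips of the shut fingers; the grasp point (between the pads) lies 19 mm behind it; x points along the fingers, z is the direction in which the jaws open and shut, and the axes are right-handed (so a half turn about x gives the same grasp; the last joint's range is limited). The gripper opens to 85 mm and grips with 20 to 120 N. Pads are 22 mm wide; open, the fingers measure 114 mm over their backs; the gripper's body (76 mm by 85 mm) begins 54 mm behind the grasp point. The pads swing forward as they close: fully open they stand 13 mm farther back than shut.
Start: joints at [-1.252, 0.342, 1.524, -0, 1.275, -0.146], TCP at [0.235, -0.469, 0.231] pointing down, gripper open.
Joint ranges: [-2.53, 2.53], [-0.77, 2.02], [0.04, 2.7], [-1, 4.14], [0.28, 2.66], [-3.11, 3.11]. Speed limits (rad/s): [2.57, 2.57, 3.14, 3.14, 3.14, 3.14].

INTERFACE

Orientations are given as a rotation vector (axis times angle).
In Python, from station import monitor, read_camera, get_calibration, robot gives the robot as it stands. The module is installed in compiled form; this text tells all that it offers.
- The arm moves only by the tool drive_tool, never from a script. Its argument "commands" is one flat list of numbers, 4 for each row, row after row: the shift along the tool's x, y, z in m, then the turn about the tool's x in rad. A call has exactly 10 rows; each row is the pose to reach, as a shift and turn from the pose commanded when the call began, along the tool's axes at that moment; what a row does not reach only later rows make up. A row lasts 1/10 s, in which the tool goes at most 50 mm and 8.59 degrees, less where a joint would pass 70% of its speed; a pose out of reach is approached as far as the arm can. A call with a gripper value outside its range is refused whole. "gripper" is the opening, from 0 (shut) to 1 (fully open), set as the call begins (left out, the last holds). The fingers move at their own pace and stop on an object; the grip force is fixed at half the most. Time passes only in rows, so rows that repeat a pose let the fingers close, or fill a call up. It gives the time, the measured TCP pose, the force and the opening at its end, in the units of the state.
- monitor.get_obs(): the state, without advancing time (a new reading comes with each control period).
- read_camera(name): name is "side" or "top"; returns the picture (384x512x3 uint8, blue, green, red); there is no depth.
- get_calibration(name): a dict with "intrinsics" (3x3 intrinsics, pixels), "extrinsics" (4x4, takes a point from camera to world coordinates). Camera axes: x right, y up, looking along -z (the intrinsics and any distortion apply to the point x, -y, -z); pixel columns grow to the right and rows downward; lengths in m; the calibration is good to about 2 mm. A picture is of the moment at which its call begins. get_calibration takes no time and is no camera call.
- robot.sign_off(): hands the job in, once; it reports no verdict.
The state is a dict: "time_s": time; "joints": joint angles; "qvel": joint speeds; "tau": joint torques, N m; "ee_pos": TCP position; "orientation": TCP orientation; "force": force on the tool from outside, world axes, zero at the start; "wrist_torque": the same for the moment, N m; "width": finger opening in m.
Only numpy, scipy, OpenCV 4.12 (cv2) and the standard library are available. Lean on these libraries where they do the work, as an engineer would, in place of code of your own. Each camera call takes 0.05 s, during which the arm holds its last target. There are 200 camera calls.

TASK

Take the red-handled tee lifter from its wooden stand, thread it down through all three slotted washer plates in the grey nest, and press it gently onto the sprung pad hidden at the bottom; while it still presses on the pad, give it a quarter turn so that the tee lies crosswise under the plates. Then lift the three plates off together on the lifter and set them down gently, level and centred, on the brass collar inside the open olive rivet box; let go there, leaving the lifter standing upright through the plates. Do not force or jam anything, do not touch the plates with the fingers, and leave everything else on the bench where it is.

Things in the scene. Friction and masses are not known exactly. Their poses are not given: they have to be found in the camera images.
- lifter_grip (a point): Centre of the red handle of the tee lifter, a loose steel tool (0.2 kg) hanging upright in its stand, z up. Handle: 26 mm (x) by 22 mm (y) by 50 mm tall; grasp from above across the 22 mm, fingers closing along y. Below, measured down from this point: round shoulder 34 mm across at 25-31 mm; round neck 13 mm across at 31-79 mm; tee foot at 79-87 mm.
- lifter_foot (a point): Underside of the lifter's tee foot, on the lifter's axis, 87 mm below lifter_grip; same axes. The tee is 30 mm long (along x), 7 mm wide (y) and 8 mm high, rounded underneath.
- lifter: The lifter as a whole; origin and axes as lifter_foot.
- stand: Dark wooden stand 70 x 56 mm, 58 mm high, fixed; origin at the centre of its underside. The lifter hangs in its 40 x 16 mm slot by the shoulder; its foot is then 2 mm above the bench and it comes out straight up.
- nest: Grey steel nest, fixed; origin at the centre of its underside, z up. A tube 90 mm across, 45 mm high, bore 40 mm; a lip 8 mm high keeps the plates within 3 mm of its centre. In the bore, hidden under the plates, is a flat sprung pad 34 mm across, set at a different, unmeasured level each time: its top is 9 to 27 mm below the seat. Feel for it with the lifter.
- nest_seat (a point): Centre of the nest's seat, 45 mm above the bench, on which the lowest plate lies. The hidden pad below yields 1 mm for every 5 N, with 6 mm of travel; press it with about 3 to 10 N, never above 18 N. Whenever the tee presses on the pad it is clear below the plates and free to turn either way.
- plate1: Lowest of three equal loose aluminium washer plates (0.06 kg each) stacked on the seat: round, 68 mm across, 8 mm thick; origin at the centre of its underside, z up. Hole: a 16 mm bore with a wing on each side, making a slot 34 mm long (along the plate's x) and 10 mm wide. The tee passes only with the lifter's x along the plate's x, either way round.
- plate2: The middle plate, same shape as plate1. The plates lie loosely, each up to about 2 mm and 0.06 rad out of line with the others. Never push on a plate with more than 20 N.
- plate3: The top plate, same shape as plate1; its top face is 8 mm above its origin.
- box: Olive steel rivet box, fixed, 160 mm (x) by 170 mm (y), 60 mm high, wall and floor 4 mm; origin at the centre of its underside. Its lid, hinged on the +x rim, is propped open leaning back, reaching about 210 mm above the bench.
- collar_top (a point): Centre of the top of the brass collar fixed in the box: a tube 68 mm across outside and 44 mm inside, its top 25 mm above the box's floor and 29 mm above the bench. The plates go on top of it; the tee foot then hangs inside and may come to rest on the box's floor, 25 mm below the top (rigid: lower slowly).
- cup: White porcelain cup, loose, 76 mm across, 75 mm high. A bystander.
- hammer: Copper-faced hammer, loose, 270 mm long, lying. A bystander.
- squeezer: Steel hand squeezer with two handles, loose, about 250 mm long, 22 mm high, lying. A bystander.
- jar: Amber jar, loose, 60 mm across, 85 mm high. A bystander.
- spares: Small riveted-up stack of plain aluminium washers standing on the bench, 56 mm across, 18 mm high. A bystander.

How it is judged:
By the outcome, as a careful person would: the job done as asked, in the order asked, and still so for the second after the job is handed in, with the robot touching nothing.
It also fails if it takes over 64 s, if anything falls off the work surface, if the arm or the gripper's body presses on something with over 40 N, if the wrist force passes 120 N, or if a joint passes its speed limit or range.

## Working session

There is one attempt and no reset: what is moved stays moved. The work goes in short steps, Python scripts to look and compute and a tool call to move; the robot and the scene stay as the last step left them, time stands still between calls to the robot, and variables do not carry over. Pictures are saved under pics/ and viewed, about 8 in all and at most 12, crops included, and the job is handed in when it is done.

Besides the shell and the picture viewer there is one more tool, called after "Emit:" by a JSON object that holds its "api" and its "payload", one argument or row to a line. drive_tool: Moves the arm, as the interface text tells. Its arguments: {"type":"object","properties":{"commands":{"type":"array","items":{"type":"number"}},"gripper":{"type":"number"}},"required":["commands"]}

```bash
mkdir -p pics; python3 - <<'E'
from station import monitor, read_camera, get_calibration
import cv2,numpy as np
np.set_printoptions(precision=4,suppress=True)
print(monitor.get_obs())
for n in("top","side"):
    im=read_camera(n); cv2.imwrite(f"pics/{n}0.png",im)
    c=get_calibration(n); print(n,{k:np.array(v) if not isinstance(v,str) else v for k,v in c.items()})
E
```

```text
{'time_s': 0.0, 'joints': array([-1.252 ,  0.3428,  1.525 , -0.    ,  1.2754, -0.146 ]), 'qvel': array([ 0.0011,  0.0009, -0.0004, -0.0005, -0.0019,  0.0007]), 'tau': array([  0.0013, -43.3673, -24.6012,  -0.0001,   0.0077,  -0.    ]), 'ee_pos': array([ 0.2352, -0.4689,  0.2306]), 'orientation': array([ 0.8614,  1.3952, -0.8597]), 'force': array([-0.4829, -0.5129, -0.7533]), 'wrist_torque': array([-0.0342, -0.0117, -0.0319]), 'width': 0.08571987318865829}
top {'intrinsics': array([[443.5238,   0.    , 256.0511],
       [  0.    , 443.5238, 187.8752],
       [  0.    ,   0.    ,   1.    ]]), 'extrinsics': array([[ 0.0119,  0.996 , -0.0888,  0.4469],
       [-0.9999,  0.0115, -0.0059,  0.0088],
       [-0.0048,  0.0889,  0.996 ,  1.3701],
       [ 0.    ,  0.    ,  0.    ,  1.    ]])}
side {'intrinsics': array([[473.0247,   0.    , 259.5115],
       [  0.    , 473.0247, 191.9199],
       [  0.    ,   0.    ,   1.    ]]), 'extrinsics': array([[ 0.9876,  0.097 , -0.1232,  0.36  ],
       [-0.1567,  0.6334, -0.7578, -1.0767],
       [ 0.0045,  0.7677,  0.6408,  1.0228],
       [ 0.    ,  0.    ,  0.    ,  1.    ]])}
```

View pics/top0.png

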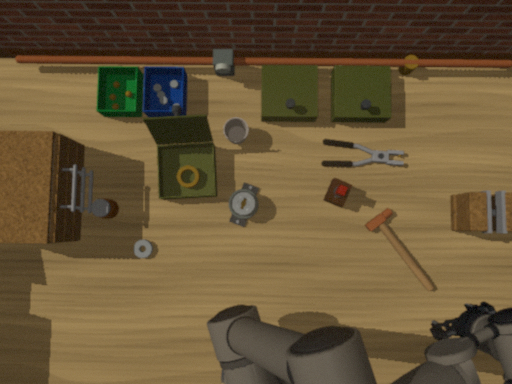

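View pics/side0.png

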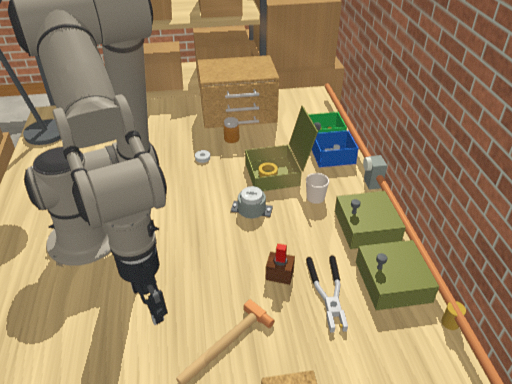

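The top view shows the stand and lifter at about (338,192), the nest with its slot at (243,203), the collar at (187,177) and the hammer, squeezer, cup and jar clear of them. Next I zoom in on the three.

```bash
cat > h.py <<'E'
import cv2,numpy as np
from station import monitor, read_camera, get_calibration
np.set_printoptions(precision=4,suppress=True)
def ray(n,uv):
    c=get_calibration(n);K=np.array(c["intrinsics"]);T=np.array(c["extrinsics"])
    d=np.linalg.solve(K,[uv[0],uv[1],1]);d=T[:3,:3]@[d[0],-d[1],-d[2]]
    return T[:3,3],d/np.linalg.norm(d)
def onz(n,uv,z):
    o,d=ray(n,uv); return o+d*(z-o[2])/d[2]
def px(n,p):
    c=get_calibration(n);K=np.array(c["intrinsics"]);T=np.array(c["extrinsics"])
    q=T[:3,:3].T@(np.array(p)-T[:3,3]);q=K@[q[0],-q[1],-q[2]];return q[:2]/q[2]
def tri(u1,u2):
    (a,d),(b,e)=ray("top",u1),ray("side",u2)
    s=np.linalg.lstsq(np.c_[d,-e],b-a,rcond=None)[0];p,q=a+d*s[0],b+e*s[1]
    return (p+q)/2,np.linalg.norm(p-q)
def avg(n,k=4): return np.mean([read_camera(n).astype(float) for _ in range(k)],0).astype(np.uint8)
def cent(im,f,box):
    x,y,w,h=box;s=im[y:y+h,x:x+w].astype(int);m=f(s[...,0],s[...,1],s[...,2]).astype(np.uint8)
    n,l,st,ce=cv2.connectedComponentsWithStats(m);i=1+np.argmax(st[1:,4])
    M=(l==i);yy,xx=np.nonzero(M);return np.array([xx.mean()+x,yy.mean()+y]),M.sum(),(xx.min()+x,xx.max()+x,yy.min()+y,yy.max()+y),np.c_[xx+x,yy+y]
E
python3 - <<'E'
from h import *
t=avg("top",3);s=avg("side",3);cv2.imwrite("pics/ta.png",t);cv2.imwrite("pics/sa.png",s)
c=lambda im,x,y,w,h,k:cv2.resize(im[y:y+h,x:x+w],None,fx=k,fy=k,interpolation=cv2.INTER_CUBIC)
a=np.hstack([c(t,223,182,40,44,9),c(t,318,170,40,44,9)])
b=np.hstack([c(s,228,180,48,36,7.5),c(s,258,240,48,52,7.5)[:270]])
cv2.imwrite("pics/z1.png",a);
cv2.imwrite("pics/z2.png",np.hstack([c(s,228,180,50,50,8),c(s,256,240,50,50,8)]))
R=lambda b,g,r:(r>110)&(g<60)&(b<60)
Y=lambda b,g,r:(r>110)&(g>80)&(b<60)&(r-b>80)
for n,im,bx in(("top",t,(320,170,45,45)),("side",s,(260,235,45,35))):print(n,"red",cent(im,R,bx)[:3])
for n,im,bx in(("top",t,(170,155,35,40)),("side",s,(250,155,40,25))):print(n,"brass",cent(im,Y,bx)[:3])
E
```

```text
top red (array([341.6833, 189.5667]), np.int64(60), (np.int64(337), np.int64(346), np.int64(185), np.int64(194)))
side red (array([280.4219, 255.2891]), np.int64(128), (np.int64(275), np.int64(285), np.int64(248), np.int64(262)))
top brass (array([187.1286, 175.7429]), np.int64(140), (np.int64(177), np.int64(197), np.int64(166), np.int64(186)))
side brass (array([267.2391, 167.3261]), np.int64(46), (np.int64(262), np.int64(273), np.int64(165), np.int64(170)))
```

View pics/z1.png

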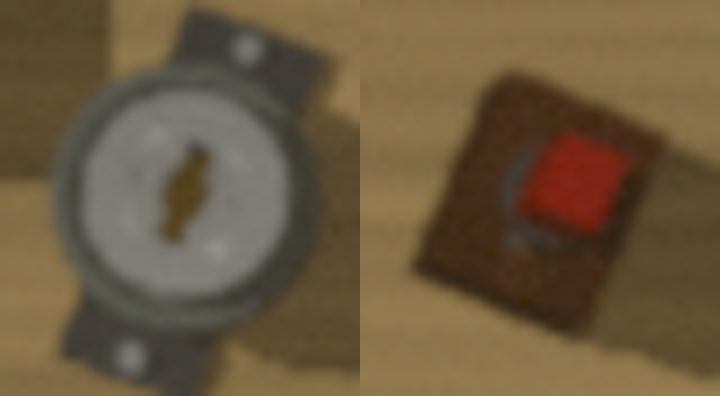

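View pics/z2.png

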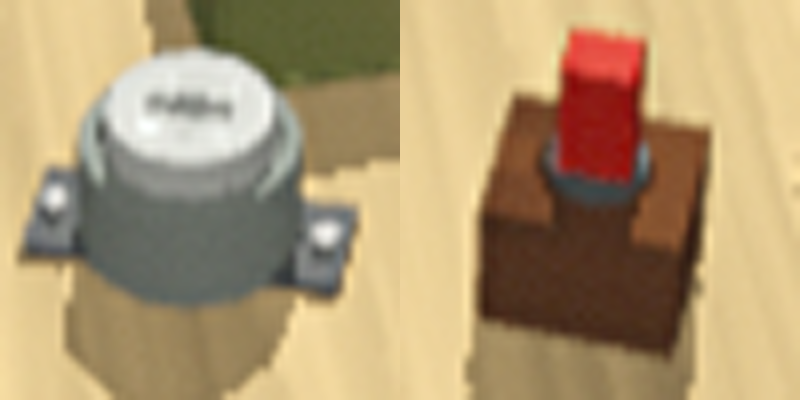

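The zooms show the plate stack's slot centred near (243.5,203.5) with its long axis tilted in the image. The stand and handle are similarly tilted, with the handle top near (341.7,189.6). I'll fit these numerically.

```bash
python3 - <<'E'
from h import *
t=cv2.imread("pics/ta.png");s=cv2.imread("pics/sa.png")
def ang(n,c,v,z):
    a,b=onz(n,c-v,z),onz(n,c+v,z);d=b-a;return np.degrees(np.arctan2(d[1],d[0]))
def rect(n,pts,z):
    h=cv2.convexHull(np.array([onz(n,p,z)[:2]*1000 for p in pts],np.float32));return cv2.minAreaRect(h)
# plate disc
P=lambda b,g,r:(abs(r-b)<25)&(r>108)
for n,im,bx in(("top",t,(230,188,30,30)),("side",s,(238,183,30,22))):
    c,a,b,p=cent(im,P,bx);print(n,"disc",c,a,b);(r)=rect(n,p,.069)
    h=cv2.convexHull(p.astype(np.float32));e=cv2.fitEllipse(h);print(" ell",e,onz(n,e[0],.069))
g=t[182:226,223:263].astype(int);print(np.array2string((g[10:34,8:32,2]),max_line_width=200,threshold=9999))
S=lambda b,g,r:(r-b>25)
c,a,b,p=cent(t,S,(236,194,16,18));w=np.linalg.eigh(np.cov((p-c).T))[1][:,1]
print("slot",c,a,b,onz("top",c,.069),ang("top",c,w*5,.069))
# handle
R=lambda b,g,r:(r>100)&(g<70)&(b<70)&(r>2.2*g)
c,a,b,p=cent(t,R,(320,170,45,45));print("handle",c,a,onz("top",c,.112),rect("top",p,.114))
B=lambda b,g,r:(r<125)&(r>1.5*g)&(b<60)
c,a,b,p=cent(t,lambda b,g,r:((r>1.55*g)|((abs(r-b)<12)&(r<110))),(318,172,38,36));print("stand",c,a,b,onz("top",c,.05),rect("top",p,.058))
# handle side: top & tri
c2,a2,b2,p2=cent(s,R,(260,235,45,40));print("side red",c2,b2,tri(c,c2))
Y=lambda b,g,r:(r>90)&(g>70)&(r-b>55)
for n,im,bx in(("top",t,(172,160,30,32)),("side",s,(256,160,24,18))):
    c,a,b,p=cent(im,Y,bx);e=cv2.fitEllipse(cv2.convexHull(p.astype(np.float32)));print("brass",n,c,a,b,e,onz(n,e[0],.029),onz(n,c,.029))
E
```

```text
top disc [243.1246 203.1217] 337 (np.int64(233), np.int64(254), np.int64(192), np.int64(214))
 ell ((242.99612426757812, 203.11619567871094), (21.756450653076172, 22.254125595092773), 60.73932647705078) [0.5175 0.0543 0.069 ]
side disc [251.6733 195.6683] 404 (np.int64(238), np.int64(265), np.int64(186), np.int64(204))
 ell ((251.60733032226562, 196.23240661621094), (20.04958724975586, 27.6392822265625), 86.75769805908203) [0.5157 0.0343 0.069 ]
[[ 96  95  91  91  88  84  79  79  80  97 105 108 110 109 107 103  95  90  85  85  85  78  65  63]
 [ 94  92  88  85  81  78  92 105 109 116 119 121 122 124 122 119 115 108  97  83  84  84  79  70]
 [ 95  90  87  80  82  97 113 120 122 121 125 124 125 124 125 125 124 122 115 102  82  74  80  75]
 [ 90  85  79  78  99 116 123 123 124 123 122 125 123 122 124 124 125 126 123 118 101  78  71  68]
 [ 87  81  76  93 119 123 124 124 130 135 130 126 124 123 124 123 124 122 125 124 118 100  79  68]
 [ 82  78  83 109 124 124 124 125 132 135 130 124 117 107 115 122 125 126 125 125 123 117  96  69]
 [ 81  80 100 119 123 123 123 126 127 128 125 124 108  8
[... 2178 characters left out ...]
78175354003906, 41.270713806152344), 67.17918395996094)
side red [280.3969 254.9084] (np.int64(275), np.int64(285), np.int64(247), np.int64(262)) (array([ 0.5578, -0.233 ,  0.0825]), np.float64(0.005937096235630037))
brass top [187.4703 175.7458] 236 (np.int64(177), np.int64(198), np.int64(165), np.int64(187)) ((187.3467559814453, 175.7615509033203), (21.528076171875, 22.378477096557617), 23.395036697387695) [0.6011 0.2264 0.029 ] [0.6011 0.226  0.029 ]
brass side [267.4092 169.7162] 303 (np.int64(256), np.int64(279), np.int64(162), np.int64(177)) ((267.3741760253906, 170.0124053955078), (16.366619110107422, 26.39007568359375), 83.11724090576172) [0.5966 0.2117 0.029 ] [0.597  0.2133 0.029 ]
```

```bash
python3 - <<'E'
from h import *
p=[.2352,-.4689,.2306]
for n in("top","side"):print(n,px(n,p),px(n,[.5175,.0543,.069]),px(n,[.6011,.2264,.029]),px(n,[.557,-.227,.114]))
t=cv2.imread("pics/ta.png");s=cv2.imread("pics/sa.png")
c=lambda im,x,y,w,h,k:cv2.resize(im[y:y+h,x:x+w],None,fx=k,fy=k,interpolation=cv2.INTER_CUBIC)
for n,im in(("top",t),("side",s)):
  for q in(p,[.5175,.0543,.069],[.6011,.2264,.029],[.557,-.227,.114]):
    u=px(n,q).astype(int)
    if 0<=u[0]<512 and 0<=u[1]<384: cv2.circle(im,tuple(map(int,u)),0,(255,0,255),-1)
cv2.imwrite("pics/chk.png",np.hstack([c(s,110,270,70,75,5.5),c(s,230,155,60,105,4)[:412]]))
E
```

```text
top [447.5185 314.3825] [242.9936 203.1242] [187.3492 175.7599] [341.6826 189.5187]
side [149.26   308.7442] [251.2427 192.1087] [267.9218 167.3762] [281.1868 245.0255]
```

View pics/chk.png

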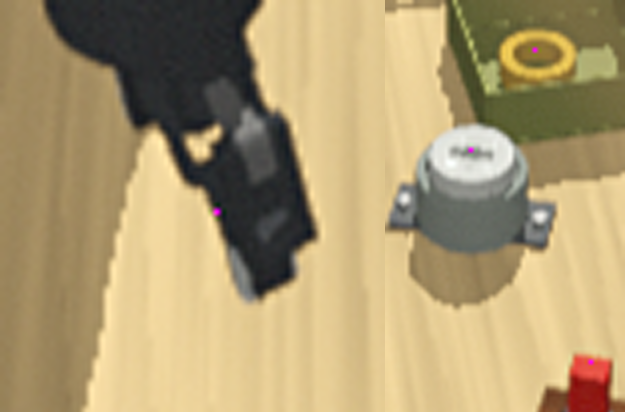

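The points taken from the top view land exactly on the same features in the side view: slot, collar centre and handle top. Now the stand yaw and the move numbers.

```bash
cat >> h.py <<'E'
from scipy.spatial.transform import Rotation as Ro
def plan(goal,yaw=None,ref=None):
    """tool shift to TCP goal, turn about tool x to put tool z along yaw (mod pi)"""
    o=monitor.get_obs();R=Ro.from_rotvec(o["orientation"]).as_matrix()
    sh=R.T@(np.array(goal)-o["ee_pos"]);z=R[:,2];cur=np.degrees(np.arctan2(z[1],z[0]))
    print("t",o["time_s"],"tcp",o["ee_pos"],"toolx",R[:,0],"zyaw",cur,"j",o["joints"],"F",o["force"],"w",o["width"])
    print(" shift",sh)
    if yaw is not None:
        d=(yaw-cur+90)%180-90;print(" turn(rad about tool x, = -world yaw)",-np.radians(d)," deg",d)
E
python3 - <<'E'
from h import *
t=cv2.imread("pics/ta.png")
x0,y0=312,166;g=t[y0:y0+52,x0:x0+56].astype(float);r=g[...,2]/(g[...,1]+1);
r8=cv2.GaussianBlur(np.clip((r-1)*120,0,255).astype(np.uint8),(0,0),.6);th,m=cv2.threshold(np.minimum(r8,110),0,255,cv2.THRESH_OTSU);print("th",th/120+1)
r8b=cv2.resize(r8,None,fx=8,fy=8,interpolation=cv2.INTER_CUBIC);m=(r8b>th).astype(np.uint8)
n,l,st,ce=cv2.connectedComponentsWithStats(m);i=1+np.argmax(st[1:,4]);yy,xx=np.nonzero(l==i)
p=np.c_[(xx+.5)/8-.5+x0,(yy+.5)/8-.5+y0]
h=cv2.convexHull(p.astype(np.float32))[:,0];q=np.array([onz("top",a,.058)[:2]*1000 for a in h],np.float32)
print(cv2.minAreaRect(q)); e=np.roll(q,-1,0)-q;L=np.hypot(*e.T);a=np.degrees(np.arctan2(e[:,1],e[:,0]))
for k in np.argsort(-L)[:8]:print(L[k],a[k],q[k])
plan([.557,-.227,.15],67)
E
```

```text
th 1.4083333333333332
((555.1024780273438, -225.80035400390625), (57.67253112792969, 69.43119812011719), 66.34244537353516)
41.190594 156.34245 [ 571.0255 -264.258 ]
25.967161 -18.419819 [ 541.1674 -190.8016]
22.01594 -112.311455 [ 592.5978 -225.4367]
18.44337 -23.875551 [ 565.8042 -199.0067]
15.231183 70.78783 [ 515.7272 -233.5941]
14.681249 155.9263 [ 533.2965 -247.7295]
14.144163 62.535583 [ 524.3298 -209.617 ]
9.42651 69.969574 [ 520.7393 -219.2112]
t 0.4 tcp [ 0.2353 -0.4693  0.2312] toolx [-0.0001  0.0001 -1.    ] zyaw -63.369756523162444 j [-1.252   0.3421  1.5242 -0.      1.2754 -0.146 ] F [-0.5377  0.1932  0.0762] w 0.08552293199436423
 shift [ 0.0812  0.3961 -0.0724]
 turn(rad about tool x, = -world yaw) 0.8662111572372536  deg -49.63024347683756
```

Emit:
{"api": "drive_tool", "payload": {
  "commands": [0,0.03,-0.005,0.07,0,0.075,-0.013,0.16,0,0.12,-0.021,0.25,0,0.165,-0.03,0.35,0,0.21,-0.038,0.45,0.01,0.255,-0.046,0.55,0.02,0.3,-0.054,0.65,0.03,0.34,-0.062,0.75,0.04,0.375,-0.068,0.82,0.04,0.396,-0.0725,0.873],
  "gripper": 1
}}

```text
time_s: 1.4
ee_pos: [0.5581, -0.2246, 0.1895]
orientation: [1.504, 0.99, -1.505]
force: [0.6, -1.2, 0.6]
width: 0.0853
```

```bash
python3 - <<'E'
from h import *
plan([.5565,-.2265,.070],66.3)
E
```

```text
t 1.4 tcp [ 0.5581 -0.2246  0.1895] toolx [-0.002   0.0016 -1.    ] zyaw -113.42475393435502 j [-0.5102  0.5168  1.3637  0.0004  1.2636  1.4693] F [ 0.5741 -1.1546  0.6241] w 0.08531710712753496
 shift [ 0.1195 -0.0004  0.0025]
 turn(rad about tool x, = -world yaw) 0.004803950098665324  deg -0.27524606564497844
```

Emit:
{"api": "drive_tool", "payload": {
  "commands": [0.01,0,0,0,0.025,0,0,0,0.045,0,0,0,0.065,0,0,0,0.085,0,0,0,0.1,0,0,0,0.111,0,0,0,0.118,0,0,0,0.121,0,0,0,0.121,0,0,0]
}}

```text
time_s: 2.4
ee_pos: [0.5568, -0.2272, 0.0703]
orientation: [1.503, 0.988, -1.503]
force: [0.2, 0.1, -0.1]
width: 0.0853
```

Emit:
{"api": "drive_tool", "payload": {
  "commands": [0,0,0,0,0,0,0,0,0,0,0,0,0,0,0,0,0,0,0,0,0,0,0,0,0,0,0,0,0,0,0,0,0,0,0,0,0,0,0,0],
  "gripper": 0
}}

```text
time_s: 3.4
ee_pos: [0.557, -0.2274, 0.0707]
orientation: [1.503, 0.987, -1.503]
force: [-1.4, -2.7, 5.4]
width: 0.0217
```

```bash
python3 - <<'E'
from h import *
plan([.5565,-.2265,.070],66.3)
E
```

```text
t 3.4 tcp [ 0.557  -0.2274  0.0707] toolx [ 0.0005 -0.0008 -1.    ] zyaw -113.38789399228102 j [-0.5147  0.6404  1.5024 -0.0005  0.9979  1.4646] F [-1.4245 -2.7183  5.4276] w 0.02165812875421695
 shift [ 0.0007 -0.0008 -0.0006]
 turn(rad about tool x, = -world yaw) 0.005447277449950808  deg -0.3121060077189668
```

Emit:
{"api": "drive_tool", "payload": {
  "commands": [-0.003,0,0,0,-0.009,0,0,0,-0.018,0,0,0,-0.03,0,0,0,-0.045,0,0,0,-0.06,0,0,0,-0.075,0,0,0,-0.09,0,0,0,-0.102,0,0,0,-0.11,0,0,0]
}}

```text
time_s: 4.4
ee_pos: [0.5574, -0.2267, 0.1822]
orientation: [1.504, 0.986, -1.501]
force: [0.2, 0.1, -2.1]
width: 0.0213
```

```bash
python3 - <<'E'
from h import *
plan([.517,.0543,.180],69.3)
E
```

```text
t 4.4 tcp [ 0.5574 -0.2267  0.1822] toolx [ 0.0021 -0.0004 -1.    ] zyaw -113.37405857900639 j [-0.5139  0.5207  1.3783  0.0008  1.2406  1.4646] F [ 0.1517  0.0723 -2.0815] w 0.021292487112868862
 shift [ 0.002  -0.1486 -0.2419]
 turn(rad about tool x, = -world yaw) -0.04667112659486233  deg 2.6740585790063847
```

Emit:
{"api": "drive_tool", "payload": {
  "commands": [0,-0.006,-0.01,0,0,-0.02,-0.033,-0.005,0,-0.041,-0.066,-0.01,0,-0.063,-0.102,-0.018,0,-0.085,-0.138,-0.025,0,-0.107,-0.174,-0.032,0,-0.125,-0.204,-0.038,0,-0.139,-0.226,-0.042,0,-0.146,-0.238,-0.045,0,-0.1486,-0.2419,-0.047]
}}

```text
time_s: 5.4
ee_pos: [0.5159, 0.0555, 0.18]
orientation: [1.468, 1.018, -1.469]
force: [-0.3, -0.1, -2.4]
width: 0.0212
```

Emit:
{"api": "drive_tool", "payload": {
  "commands": [0.005,0,0,0,0.01,0,0,0,0.015,0,0,0,0.02,0,0,0,0.025,0,0,0,0.028,0,0,0,0.03,0,0,0,0.03,0,0,0,0.03,0,0,0,0.03,0,0,0]
}}

```text
time_s: 6.4
ee_pos: [0.5166, 0.0541, 0.1505]
orientation: [1.47, 1.016, -1.47]
force: [-0.7, 1.0, -2.3]
width: 0.0213
```

```bash
python3 - <<'E'
from h import *
plan([.517,.0543,.150],69.3)
t=avg("top",3);s=avg("side",3);cv2.imwrite("pics/tb.png",t);cv2.imwrite("pics/sb.png",s)
c=lambda im,x,y,w,h,k:cv2.resize(im[y:y+h,x:x+w],None,fx=k,fy=k,interpolation=cv2.INTER_CUBIC)
cv2.imwrite("pics/b.png",np.hstack([c(s,225,140,60,75,7),c(t,215,175,54,75,7)]))
print(px("side",[.517,.0543,.069]),px("side",[.517,.0543,.082]))
E
```

```text
t 6.4 tcp [0.5166 0.0541 0.1505] toolx [ 0.0006 -0.0001 -1.    ] zyaw -110.68816335240074 j [-0.0433  0.412   1.6585 -0.0001  1.0705  1.8886] F [-0.6728  0.9617 -2.3035] w 0.021318863258031468
 shift [ 0.0005  0.0003 -0.0004]
 turn(rad about tool x, = -world yaw) 0.00020658847300500033  deg -0.011836647599238859
[251.0854 192.1242] [251.0565 188.9338]
```

View pics/b.png

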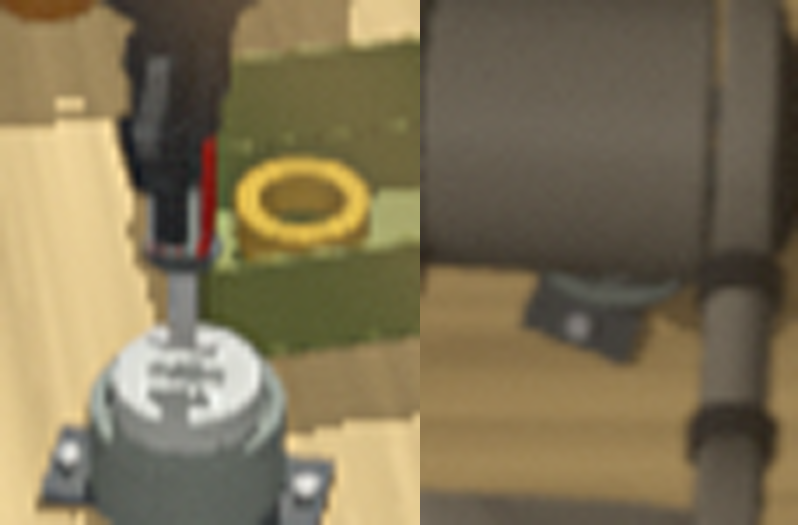

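```bash
python3 - <<'E'
from h import *
sa=cv2.imread("pics/sa.png").astype(float).mean(2);sb=cv2.imread("pics/sb.png").astype(float);ta=cv2.imread("pics/ta.png").astype(float)
# slot darkness centroid, side & top
def dc(im,x,y,w,h,hi):
    s=np.clip(hi-im[y:y+h,x:x+w],0,None);Y,X=np.mgrid[y:y+h,x:x+w];return np.array([(s*X).sum(),(s*Y).sum()])/s.sum()
print(np.array2string(sa[184:206,238:266].astype(int),max_line_width=220))
u=dc(sa,244,189,15,9,165);print("side slot",u,onz("side",u,.069))
v=dc(ta[...,0],236,194,15,19,95);print("top slot",v,onz("top",v,.069),tri(v,u))
print(sb[172:192,240:262].mean(2).astype(int))
for z in(.085,.095,.105):print(z,px("side",[.5166,.0541,z]))
E
```

```text
[[198 199 198 195 192 191 192 195 194 128 119 120 119 122  94  58  59  73  75  79  78  79  79  81  80  79  80  81]
 [197 199 199 196 193 191 191 194 192 125 121 120 120 126 117  80  64  67  64  75  76  78  77  80  81  78  80  82]
 [198 198 198 196 192 191 190 192 191 136 158 164 166 185 189 174 141 112  99  88  74  74  78  79  79  80  77  78]
 [199 197 198 195 192 190 190 199 210 200 210 212 212 220 221 218 209 204 205 179 123  83  72  77  79  81  78  80]
 [200 195 197 196 192 194 207 216 221 225 227 227 225 225 225 224 226 227 229 221 210 156  96  69  75  78  78  79]
 [199 196 196 196 196 213 221 224 225 226 226 234 222 219 220 220 222 224 225 228 231 214 181  95  72  82  94  93]
 [200 197 194 189 214 225 225 226 228 225 226 233 222 221 221 221 222 223 224 235 227 228 223 158  84  80  95 101]
 [201 197 186 177 222 225 226 227 215 198 206 216 191 198 198 199 225 226 225 237 224 226 231 218 146 118 116 112]
 [201 190 174 194 225 226 228 228 180 149 164 173 137 149 149 154 197 196 198 226 222 224 230 237 173 155 131 123]
 [198 175 168 207 227 226 227 230 186 167 167 136 132 136 131 135
[... 2843 characters left out ...]
 122 115 131 131 132 126  78  62  65  63  69
   73  74  77  76]
 [191 189 186 183 183 187 192 162 155 125 128 131 127 141 134 110  92  82
   70  68  74  76]
 [191 189 185 183 185 192 199 207 206 145 127 128 131 192 206 200 197 171
  118  78  68  69]
 [190 189 185 187 201 207 182 185 191 139 127 125 131 204 224 215 212 214
  204 148  90  68]
 [190 190 190 206 215 217 200 184 160 145 141 136 132 173 184 174 210 222
  224 206 175  88]
 [187 182 207 217 218 220 222 214 200 203 200 197 174 172 158 162 224 222
  220 222 215 151]
 [179 171 216 219 219 221 210 193 201 212 187 193 176 178 202 204 226 220
  217 220 224 211]]
0.085 [250.9322 188.2449]
0.095 [250.9092 185.7597]
0.105 [250.8861 183.2527]
```

Emit:
{"api": "drive_tool", "payload": {
  "commands": [0.002,0.0014,-0.0005,0,0.005,0.0014,-0.0005,0,0.008,0.0014,-0.0005,0,0.01,0.0014,-0.0005,0,0.012,0.0014,-0.0005,0,0.0125,0.0014,-0.0005,0,0.013,0.0014,-0.0005,0,0.0135,0.0014,-0.0005,0,0.014,0.0014,-0.0005,0,0.0145,0.0014,-0.0005,0]
}}

```text
time_s: 7.7
ee_pos: [0.518, 0.054, 0.1358]
orientation: [1.47, 1.016, -1.47]
force: [-0.5, -0.0, -2.1]
width: 0.0212
```

Emit:
{"api": "drive_tool", "payload": {
  "commands": [0.0003,0,0,0,0.0006,0,0,0,0.0009,0,0,0,0.0012,0,0,0,0.0015,0,0,0,0.0015,0,0,0,0.0015,0,0,0,0.0015,0,0,0,0.0015,0,0,0,0.0015,0,0,0]
}}

```text
time_s: 8.7
ee_pos: [0.518, 0.054, 0.1343]
orientation: [1.47, 1.016, -1.47]
force: [-0.0, -0.2, -2.2]
width: 0.0213
```

Emit:
{"api": "drive_tool", "payload": {
  "commands": [0.0003,0,0,0,0.0006,0,0,0,0.0009,0,0,0,0.0012,0,0,0,0.0015,0,0,0,0.0018,0,0,0,0.0021,0,0,0,0.0024,0,0,0,0.0027,0,0,0,0.003,0,0,0]
}}

```text
time_s: 9.7
ee_pos: [0.518, 0.054, 0.1313]
orientation: [1.47, 1.016, -1.47]
force: [-0.5, -0.2, -2.3]
width: 0.0214
```

Emit:
{"api": "drive_tool", "payload": {
  "commands": [0.0003,0,0,0,0.0006,0,0,0,0.0009,0,0,0,0.0012,0,0,0,0.0015,0,0,0,0.0018,0,0,0,0.0021,0,0,0,0.0024,0,0,0,0.0027,0,0,0,0.003,0,0,0]
}}

```text
time_s: 10.7
ee_pos: [0.518, 0.054, 0.1283]
orientation: [1.47, 1.016, -1.47]
force: [0.1, 0.5, -2.2]
width: 0.0219
```

Emit:
{"api": "drive_tool", "payload": {
  "commands": [0.0003,0,0,0,0.0006,0,0,0,0.0009,0,0,0,0.0012,0,0,0,0.0015,0,0,0,0.0018,0,0,0,0.0021,0,0,0,0.0024,0,0,0,0.0027,0,0,0,0.003,0,0,0]
}}

```text
time_s: 11.7
ee_pos: [0.518, 0.054, 0.1253]
orientation: [1.47, 1.016, -1.47]
force: [-0.0, -0.1, -2.5]
width: 0.0212
```

Emit:
{"api": "drive_tool", "payload": {
  "commands": [0.0003,0,0,0,0.0006,0,0,0,0.0009,0,0,0,0.0012,0,0,0,0.0015,0,0,0,0.0018,0,0,0,0.0021,0,0,0,0.0024,0,0,0,0.0027,0,0,0,0.003,0,0,0]
}}

```text
time_s: 12.7
ee_pos: [0.518, 0.054, 0.1223]
orientation: [1.47, 1.016, -1.47]
force: [-0.3, 0.1, -2.3]
width: 0.0212
```

Emit:
{"api": "drive_tool", "payload": {
  "commands": [0.0003,0,0,0,0.0006,0,0,0,0.0009,0,0,0,0.0012,0,0,0,0.0015,0,0,0,0.0018,0,0,0,0.0021,0,0,0,0.0024,0,0,0,0.0027,0,0,0,0.003,0,0,0]
}}

```text
time_s: 13.7
ee_pos: [0.518, 0.054, 0.1193]
orientation: [1.47, 1.016, -1.47]
force: [-0.2, 0.7, -2.6]
width: 0.0213
```

Emit:
{"api": "drive_tool", "payload": {
  "commands": [0.0004,0,0,0,0.0008,0,0,0,0.0012,0,0,0,0.0016,0,0,0,0.002,0,0,0,0.0024,0,0,0,0.0028,0,0,0,0.0032,0,0,0,0.0036,0,0,0,0.004,0,0,0]
}}

```text
time_s: 14.7
ee_pos: [0.518, 0.0541, 0.1153]
orientation: [1.47, 1.016, -1.47]
force: [-0.1, 1.3, -1.7]
width: 0.0218
```

Emit:
{"api": "drive_tool", "payload": {
  "commands": [0.0005,0,0,0,0.001,0,0,0,0.0015,0,0,0,0.002,0,0,0,0.0025,0,0,0,0.003,0,0,0,0.0035,0,0,0,0.004,0,0,0,0.0045,0,0,0,0.005,0,0,0]
}}

```text
time_s: 15.7
ee_pos: [0.518, 0.054, 0.1102]
orientation: [1.47, 1.016, -1.47]
force: [0.2, 1.5, -1.1]
width: 0.0216
```

Emit:
{"api": "drive_tool", "payload": {
  "commands": [0.0005,-0.0001,-0.0004,0,0.001,-0.0001,-0.0004,0,0.0015,-0.0001,-0.0004,0,0.002,-0.0001,-0.0004,0,0.0025,-0.0001,-0.0004,0,0.003,-0.0001,-0.0004,0,0.0035,-0.0001,-0.0004,0,0.004,-0.0001,-0.0004,0,0.0045,-0.0001,-0.0004,0,0.005,-0.0001,-0.0004,0]
}}

```text
time_s: 16.7
ee_pos: [0.518, 0.0544, 0.1052]
orientation: [1.47, 1.016, -1.47]
force: [-0.3, -0.1, -2.3]
width: 0.0212
```

Emit:
{"api": "drive_tool", "payload": {
  "commands": [0.0003,0,0,0,0.0006,0,0,0,0.0009,0,0,0,0.0012,0,0,0,0.0015,0,0,0,0.0018,0,0,0,0.002,0,0,0,0.0022,0,0,0,0.0024,0,0,0,0.0025,0,0,0]
}}

```text
time_s: 17.7
ee_pos: [0.518, 0.0544, 0.1028]
orientation: [1.47, 1.016, -1.47]
force: [0.2, -0.2, -3.2]
width: 0.0215
```

Free again; foot is at about 0.034 m. I keep feeling for the pad in 2.5 mm steps.

Emit:
{"api": "drive_tool", "payload": {
  "commands": [0.0003,0,0,0,0.0006,0,0,0,0.0009,0,0,0,0.0012,0,0,0,0.0015,0,0,0,0.0018,0,0,0,0.002,0,0,0,0.0022,0,0,0,0.0024,0,0,0,0.0025,0,0,0]
}}

```text
time_s: 18.7
ee_pos: [0.518, 0.0544, 0.1003]
orientation: [1.47, 1.016, -1.47]
force: [-0.2, 0.9, -2.8]
width: 0.0211
```

Emit:
{"api": "drive_tool", "payload": {
  "commands": [0.0003,0,0,0,0.0006,0,0,0,0.0009,0,0,0,0.0012,0,0,0,0.0015,0,0,0,0.0018,0,0,0,0.002,0,0,0,0.0022,0,0,0,0.0024,0,0,0,0.0025,0,0,0]
}}

```text
time_s: 19.7
ee_pos: [0.518, 0.0544, 0.0978]
orientation: [1.47, 1.016, -1.47]
force: [-1.2, -0.2, -2.7]
width: 0.0215
```

Emit:
{"api": "drive_tool", "payload": {
  "commands": [0.0003,0,0,0,0.0006,0,0,0,0.0009,0,0,0,0.0012,0,0,0,0.0015,0,0,0,0.0018,0,0,0,0.002,0,0,0,0.0022,0,0,0,0.0024,0,0,0,0.0025,0,0,0]
}}

```text
time_s: 20.7
ee_pos: [0.518, 0.0544, 0.0953]
orientation: [1.47, 1.016, -1.47]
force: [0.4, -0.3, -1.0]
width: 0.0214
```

Emit:
{"api": "drive_tool", "payload": {
  "commands": [0.0002,0,0,0,0.0004,0,0,0,0.0006,0,0,0,0.0008,0,0,0,0.001,0,0,0,0.001,0,0,0,0.001,0,0,0,0.001,0,0,0,0.001,0,0,0,0.001,0,0,0]
}}

```text
time_s: 21.7
ee_pos: [0.518, 0.0544, 0.0943]
orientation: [1.47, 1.016, -1.47]
force: [-0.4, 0.2, -2.8]
width: 0.0212
```

Not yet the pad, so that was noise; I continue.

Emit:
{"api": "drive_tool", "payload": {
  "commands": [0.0003,0,0,0,0.0006,0,0,0,0.0009,0,0,0,0.0012,0,0,0,0.0015,0,0,0,0.0018,0,0,0,0.002,0,0,0,0.0022,0,0,0,0.0024,0,0,0,0.0025,0,0,0]
}}

```text
time_s: 22.7
ee_pos: [0.5181, 0.0544, 0.0919]
orientation: [1.47, 1.016, -1.47]
force: [-0.6, 0.1, -0.1]
width: 0.0213
```

Emit:
{"api": "drive_tool", "payload": {
  "commands": [0.0002,0,0,0,0.0004,0,0,0,0.0006,0,0,0,0.0008,0,0,0,0.0008,0,0,0,0.0008,0,0,0,0.0008,0,0,0,0.0008,0,0,0,0.0008,0,0,0,0.0008,0,0,0]
}}

```text
time_s: 23.7
ee_pos: [0.5181, 0.0544, 0.091]
orientation: [1.47, 1.016, -1.47]
force: [-1.5, 0.1, 3.9]
width: 0.0209
```

Emit:
{"api": "drive_tool", "payload": {
  "commands": [0,0,0,-0.04,0,0,0,-0.12,0,-0.0001,0,-0.2,0,-0.0001,-0.0001,-0.28,0,-0.0002,-0.0001,-0.36,0,-0.0002,-0.0001,-0.44,0,-0.0003,-0.0002,-0.52,0,-0.0003,-0.0002,-0.6,0,-0.0004,-0.0002,-0.68,0,-0.0004,-0.0002,-0.76]
}}

```text
time_s: 24.7
ee_pos: [0.5183, 0.0547, 0.0912]
orientation: [0.909, 1.372, -0.907]
force: [-0.3, -0.4, 3.3]
width: 0.0212
```

Emit:
{"api": "drive_tool", "payload": {
  "commands": [0,0,0,-0.09,0,0,0,-0.18,0,0,-0.0001,-0.27,0,0,-0.0001,-0.36,0,0,-0.0002,-0.45,0,0,-0.0002,-0.54,0,0,-0.0003,-0.63,0,0,-0.0003,-0.72,0,0,-0.0003,-0.79,0,0,-0.0003,-0.811]
}}

```text
time_s: 25.7
ee_pos: [0.5182, 0.0549, 0.0912]
orientation: [0.282, 1.551, -0.282]
force: [0.3, -0.4, 4.8]
width: 0.0216
```

```bash
python3 - <<'E'
from h import *
plan([.5175,.0543,.091],159.3)
E
```

```text
t 25.7 tcp [0.5182 0.0549 0.0912] toolx [ 0.0014 -0.0002 -1.    ] zyaw -20.603734045667647 j [-0.0415  0.4913  1.7214 -0.0002  0.9274  0.3182] F [ 0.2998 -0.3953  4.7748] w 0.02156808404445927
 shift [ 0.0002 -0.0008 -0.0004]
 turn(rad about tool x, = -world yaw) 0.0016801578606740512  deg -0.09626595433235252
```

Emit:
{"api": "drive_tool", "payload": {
  "commands": [-0.001,0,0,0,-0.003,0,0,0,-0.006,0,0,0,-0.009,0,0,0,-0.011,0,0,0,-0.012,0,0,0,-0.013,0,0,0,-0.014,0,0,0,-0.015,0,0,0,-0.016,0,0,0]
}}

```text
time_s: 26.7
ee_pos: [0.5173, 0.055, 0.1068]
orientation: [0.283, 1.553, -0.283]
force: [0.7, -1.0, -3.7]
width: 0.021
```

Emit:
{"api": "drive_tool", "payload": {
  "commands": [-0.001,0,0,0,-0.002,0,0,0,-0.003,0,0,0,-0.004,0,0,0,-0.005,0,0,0,-0.005,0,0,0,-0.005,0,0,0,-0.005,0,0,0,-0.005,0,0,0,-0.005,0,0,0]
}}

```text
time_s: 27.7
ee_pos: [0.5176, 0.055, 0.112]
orientation: [0.283, 1.552, -0.283]
force: [-0.3, 0.6, -4.0]
width: 0.0213
```

Emit:
{"api": "drive_tool", "payload": {
  "commands": [-0.002,0,0,0,-0.006,0,0,0,-0.012,0,0,0,-0.02,0,0,0,-0.028,0,0,0,-0.036,0,0,0,-0.044,0,0,0,-0.052,0,0,0,-0.057,0,0,0,-0.06,0,0,0]
}}

```text
time_s: 28.7
ee_pos: [0.5178, 0.055, 0.1726]
orientation: [0.283, 1.551, -0.283]
force: [-0.4, -0.2, -4.1]
width: 0.0215
```

```bash
python3 - <<'E'
from h import *
plan([.6011,.2264,.172])
s=avg("side",2);cv2.imwrite("pics/sc.png",s)
cv2.imwrite("pics/c.png",cv2.resize(s[110:220,215:325],None,fx=5,fy=5,interpolation=cv2.INTER_CUBIC))
t=cv2.imread("pics/ta.png")
Y=lambda b,g,r:(r>90)&(g>70)&(r-b>55)
c,a,b,p=cent(t,Y,(172,160,30,32));print(c,b)
E
```

```text
t 28.7 tcp [0.5178 0.055  0.1726] toolx [ 0.0007 -0.0001 -1.    ] zyaw -20.686024580198655 j [-0.0414  0.3892  1.6259 -0.0001  1.1258  0.3197] F [-0.4386 -0.2424 -4.1491] w 0.021480633716260775
 shift [0.0006 0.1898 0.0174]
[187.4703 175.7458] (np.int64(177), np.int64(198), np.int64(165), np.int64(187))
```

View pics/c.png

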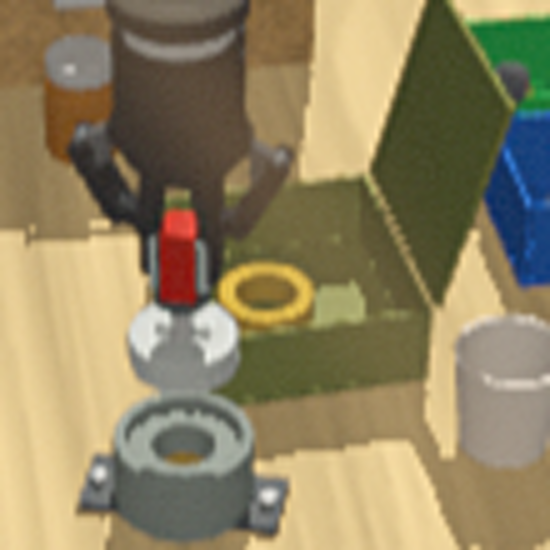

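The three plates hang level on the lifter and the nest is empty, with the stack silhouette spanning about columns 240–263. I check the stack centre against the TCP from this view.

```bash
python3 - <<'E'
from h import *
s=cv2.imread("pics/sc.png").astype(int)
P=lambda b,g,r:(abs(r-b)<30)&(r>105)
c,a,b,p=cent(s,P,(236,166,32,23));print(c,a,b)
e=cv2.fitEllipse(cv2.convexHull(p.astype(np.float32)));print(e)
tcp=np.array([.5178,.055,.1726])
zb=.1726-.0685+.008
for z in(zb,zb+.012,zb+.024):print(z,px("side",[tcp[0],tcp[1],z]))
print((s[166:190,237:266].mean(2)).astype(int))
# predicted silhouette extents
th=np.linspace(0,6.28,200);q=np.array([px("side",[tcp[0]+.034*np.cos(a),tcp[1]+.034*np.sin(a),z]) for a in th for z in(zb,zb+.024)])
print(q.min(0),q.max(0))
E
```

```text
[251.5536 179.3869] 336 (np.int64(241), np.int64(262), np.int64(170), np.int64(188))
((251.5077362060547, 178.7666778564453), (20.253814697265625, 22.504575729370117), 96.32902526855469)
0.1121 [251.2126 181.243 ]
0.1241 [251.1861 178.187 ]
0.1361 [251.1594 175.0986]
[[198 195 188 190 195 198 198 159 130  88  60  60  61  65  63  60  66  93
  133  87  47  73 147 167 171 144 106  95  93]
 [197 196 190 189 194 199 200 134 121  76  65  60  62  63  62  63  67  91
  131 108  65  88 163 166 168 102  85  91  95]
 [196 196 191 189 194 196 198 131 110  64  63  56  62  58  59  63  63  79
  105  88  70  94 164 165 165  94  81  92  95]
 [197 196 191 186 191 197 197 129 105  59  60  60  63  65  62  62  60  55
   59  59  73  87 155 166 165 111  85  91  95]
 [197 196 194 187 191 196 193 135 149  80  59  60  69  71  63  66  61  55
   65 109 152 118 133 157 164 149 108  86  84]
 [197 195 193 189 190 192 177 179 203 167 103  77  58  57  57  60  63  79
  140 196 210 200 153 140 159 164 148 129  97]
 [197 194 193 189 188 196 199 209 220 213 197 178  91  71  78  76 109 169
  205 222 223 222 201 163 135 14
[... 1412 characters left out ...]
137 133
  134 132 128 130 127 129 119  80  75  76  77]
 [194 191 193 195 186 150 126 129 129 136 134 136 137 137 137 136 135 134
  135 130 129 136 129 122  96  75  75  78  75]
 [195 191 191 193 193 178 159 140 134 134 132 135 135 136 137 136 134 138
  140 136 130 132 116  97  76  74  76  74  76]
 [195 193 190 191 191 189 183 174 161 145 137 134 137 137 136 138 138 135
  137 136 118 103  86  76  74  76  77  73  76]
 [194 193 190 191 192 189 188 188 175 168 146 146 148 147 145 145 146 140
  144 137 104  89  73  73  76  71  74  78  75]
 [195 193 190 192 193 190 182 177 168 170 143 136 131 127 127 126 126 124
  132 141 145 141 124  95  76  71  78  90  88]]
[240.0251 168.3924] [262.2878 188.2322]
```

Emit:
{"api": "drive_tool", "payload": {
  "commands": [0,0.004,0.0004,0,0,0.014,0.0013,0,0,0.032,0.0029,0,0,0.057,0.0051,0,0,0.085,0.0077,0,0,0.113,0.0102,0,0,0.141,0.0127,0,0,0.166,0.015,0,0,0.182,0.0164,0,0,0.1897,0.0171,0]
}}

```text
time_s: 29.8
ee_pos: [0.6007, 0.2287, 0.171]
orientation: [0.282, 1.553, -0.282]
force: [-0.5, -0.7, -4.3]
width: 0.021
```

Emit:
{"api": "drive_tool", "payload": {
  "commands": [0.003,0,0,0,0.008,0,0,0,0.015,0,0,0,0.024,0,0,0,0.033,0,0,0,0.042,0,0,0,0.049,0,0,0,0.054,0,0,0,0.057,0,0,0,0.058,0,0,0]
}}

```text
time_s: 30.8
ee_pos: [0.6005, 0.2264, 0.1137]
orientation: [0.283, 1.552, -0.283]
force: [0.2, -0.9, -4.6]
width: 0.0214
```

```bash
python3 - <<'E'
from h import *
plan([.6008,.2264,.0895])
s=avg("side",2);cv2.imwrite("pics/sd.png",s)
cv2.imwrite("pics/d.png",cv2.resize(s[120:210,225:325],None,fx=7,fy=6.6,interpolation=cv2.INTER_CUBIC))
E
```

```text
t 30.8 tcp [0.6005 0.2264 0.1137] toolx [-0.0002 -0.0002 -1.    ] zyaw -20.68120989407374 j [ 0.2413  0.6572  1.3313 -0.0001  1.1534  0.6023] F [ 0.1648 -0.9422 -4.5872] w 0.02136681202240239
 shift [0.0242 0.0001 0.0003]
```

View pics/d.png

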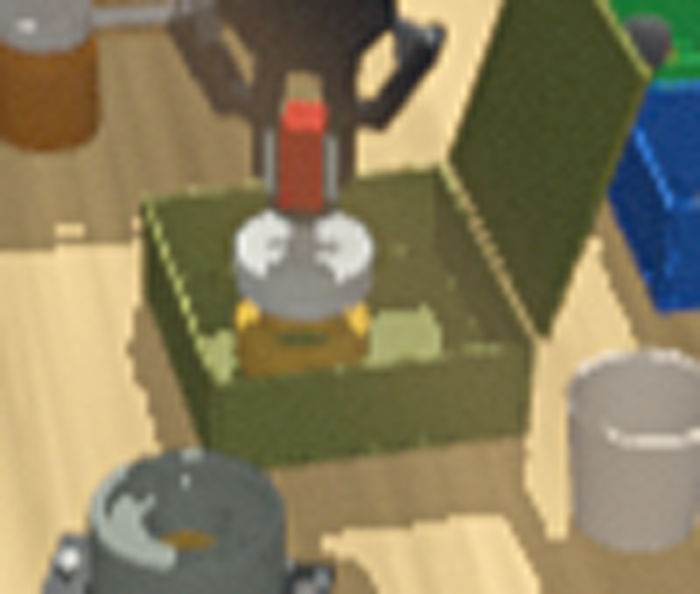

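Emit:
{"api": "drive_tool", "payload": {
  "commands": [0.002,0,0,0,0.005,0,0,0,0.009,0,0,0,0.013,0,0,0,0.016,0,0,0,0.018,0,0,0,0.0195,0,0,0,0.0205,0,0,0,0.021,0,0,0,0.0215,0,0,0]
}}

```text
time_s: 31.9
ee_pos: [0.6007, 0.2265, 0.0925]
orientation: [0.283, 1.552, -0.283]
force: [0.3, -0.1, -4.3]
width: 0.021
```

Emit:
{"api": "drive_tool", "payload": {
  "commands": [0.0005,0,0,0,0.001,0,0,0,0.0015,0,0,0,0.002,0,0,0,0.0025,0,0,0,0.003,0,0,0,0.0035,0,0,0,0.004,0,0,0,0.0045,0,0,0,0.005,0,0,0]
}}

```text
time_s: 32.9
ee_pos: [0.6007, 0.2264, 0.0875]
orientation: [0.283, 1.552, -0.283]
force: [0.3, 0.2, -1.9]
width: 0.0214
```

Emit:
{"api": "drive_tool", "payload": {
  "commands": [0.001,0,0,0,0.0025,0,0,0,0.004,0,0,0,0.0055,0,0,0,0.007,0,0,0,0.0085,0,0,0,0.0095,0,0,0,0.0105,0,0,0,0.011,0,0,0,0.0115,0,0,0]
}}

```text
time_s: 33.9
ee_pos: [0.6006, 0.2264, 0.076]
orientation: [0.283, 1.552, -0.283]
force: [-0.5, -0.7, -3.0]
width: 0.0213
```

Emit:
{"api": "drive_tool", "payload": {
  "commands": [0.0002,0,0,0,0.0004,0,0,0,0.0006,0,0,0,0.0008,0,0,0,0.001,0,0,0,0.0012,0,0,0,0.0014,0,0,0,0.0016,0,0,0,0.0018,0,0,0,0.002,0,0,0]
}}

```text
time_s: 34.9
ee_pos: [0.6006, 0.2265, 0.074]
orientation: [0.283, 1.552, -0.283]
force: [-1.4, -0.5, -3.0]
width: 0.0215
```

```bash
python3 - <<'E'
from h import *
plan([.6008,.2264,.0725])
s=avg("side",2);cv2.imwrite("pics/se.png",s)
cv2.imwrite("pics/e.png",cv2.resize(s[125:195,235:305],None,fx=8,fy=8,interpolation=cv2.INTER_CUBIC))
E
```

```text
t 34.9 tcp [0.6006 0.2265 0.074 ] toolx [ 0.     -0.0001 -1.    ] zyaw -20.68257767109096 j [ 0.2413  0.7004  1.3694 -0.0001  1.0718  0.6023] F [-1.4139 -0.4919 -3.0438] w 0.021450092191943635
 shift [0.0015 0.     0.0002]
```

View pics/e.png

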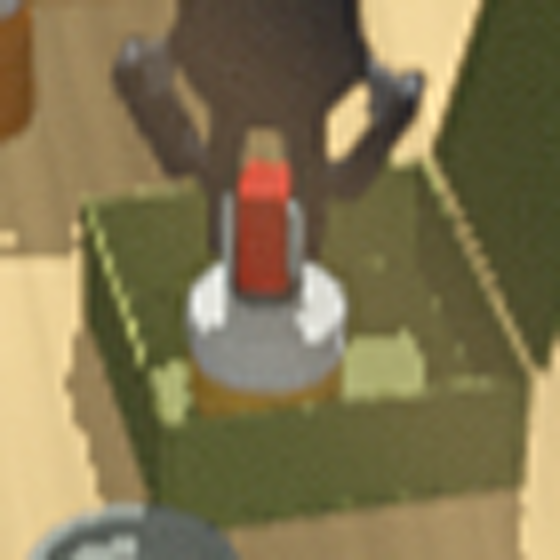

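The stack sits level on the collar (columns 188–346 in the zoom, against about 190–342 for the collar). Now the foot goes gently to the floor.

Emit:
{"api": "drive_tool", "payload": {
  "commands": [0.0001,0,0,0,0.0002,0,0,0,0.0003,0,0,0,0.0004,0,0,0,0.0005,0,0,0,0.0006,0,0,0,0.0007,0,0,0,0.0008,0,0,0,0.0009,0,0,0,0.001,0,0,0]
}}

```text
time_s: 36.0
ee_pos: [0.6006, 0.2264, 0.073]
orientation: [0.283, 1.552, -0.283]
force: [-0.0, -0.5, -2.3]
width: 0.0212
```

Emit:
{"api": "drive_tool", "payload": {
  "commands": [0.0001,0,0,0,0.0002,0,0,0,0.0003,0,0,0,0.0004,0,0,0,0.0005,0,0,0,0.0005,0,0,0,0.0005,0,0,0,0.0005,0,0,0,0.0005,0,0,0,0.0005,0,0,0]
}}

```text
time_s: 37.0
ee_pos: [0.6007, 0.2264, 0.0726]
orientation: [0.283, 1.552, -0.283]
force: [-0.8, 0.2, 0.9]
width: 0.0215
```

Emit:
{"api": "drive_tool", "payload": {
  "commands": [0,0,0,0,0,0,0,0,0,0,0,0,0,0,0,0,0,0,0,0,0,0,0,0,0,0,0,0,0,0,0,0,0,0,0,0,0,0,0,0],
  "gripper": 0.6
}}

```text
time_s: 38.0
ee_pos: [0.6006, 0.2264, 0.0725]
orientation: [0.283, 1.552, -0.283]
force: [-0.5, 0.1, -0.6]
width: 0.0513
```

Emit:
{"api": "drive_tool", "payload": {
  "commands": [-0.002,0,0,0,-0.008,0,0,0,-0.018,0,0,0,-0.032,0,0,0,-0.05,0,0,0,-0.07,0,0,0,-0.09,0,0,0,-0.11,0,0,0,-0.125,0,0,0,-0.13,0,0,0]
}}

```text
time_s: 39.0
ee_pos: [0.6015, 0.2267, 0.2059]
orientation: [0.285, 1.548, -0.281]
force: [-0.0, -0.5, -0.3]
width: 0.0512
```

Emit:
{"api": "drive_tool", "payload": {
  "commands": [0,-0.01,0,0,0,-0.03,0,0,0,-0.06,0,0,0,-0.09,0,0,0,-0.12,0,0,0,-0.15,0,0,0,-0.18,0,0,0,-0.21,0,0,0,-0.23,0,0,0,-0.24,0,0]
}}

```text
time_s: 40.0
ee_pos: [0.5144, 0.0001, 0.2019]
orientation: [0.284, 1.554, -0.285]
force: [0.1, 1.3, -0.3]
width: 0.0513
```

```bash
python3 - <<'E'
from h import *
s=avg("side",2);t=avg("top",2)
c=lambda im,x,y,w,h,k:cv2.resize(im[y:y+h,x:x+w],None,fx=k,fy=k,interpolation=cv2.INTER_CUBIC)
cv2.imwrite("pics/f.png",np.hstack([c(s,235,125,60,70,6.5),c(t,157,140,60,70,6.5)]))
o=monitor.get_obs();print(o["time_s"],o["ee_pos"],o["force"],o["width"])
P=lambda b,g,r:(abs(r-b)<30)&(r>95)
cc,a,b,p=cent(t,P,(172,160,32,34));e=cv2.fitEllipse(cv2.convexHull(p.astype(np.float32)));print(e,onz("top",e[0],.053))
E
```

```text
40.2 [0.5158 0.0023 0.2023] [0.7079 0.8263 0.1396] 0.051016360902572847
((186.1367645263672, 174.78868103027344), (21.7889347076416, 22.83901596069336), 20.71575927734375) [0.6012 0.2262 0.053 ]
```

View pics/f.png

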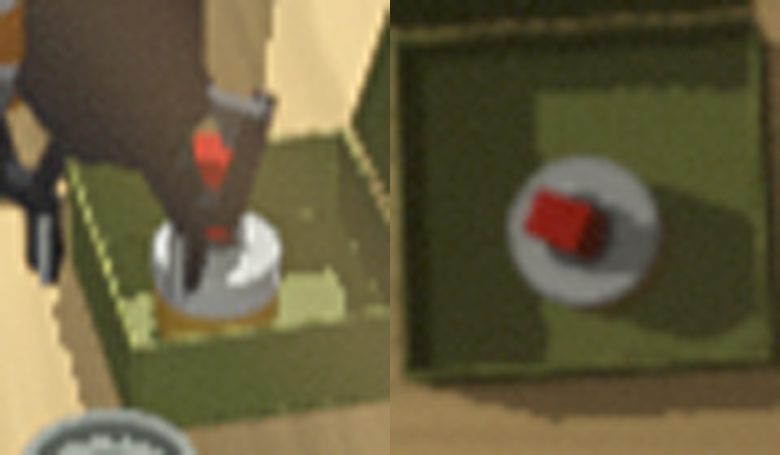

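The top view puts the stack centre at (0.6012, 0.2262) and the collar centre at (0.6011, 0.2264). The handle's offset in the image is just what perspective gives for an upright lifter, so I hand in.

```bash
python3 -c "
from station import robot;print(robot.sign_off())"
```

```text
the job is handed in; nothing more can be done
None
```

The job is done and handed in at about 40 s of the 64 s allowed. The three plates sit on the brass collar in the rivet box, with the lifter standing upright through them.

- **Threading and turning:** I threaded the lifter through all three plates; sideways force stayed below about 2 N at every reading. I found the pad about 22 mm below the seat and pressed it with about 6–7 N. I made the quarter turn with the tee still pressing.
- **Lifting and placing:** The lift showed the weight of all three plates, and the side camera showed the stack level and the nest empty. I lowered the plates onto the collar until it took their weight. The foot then went on slowly to the box floor, touching with about 3 N, and I let go and moved clear.
- **Last checks:** In the final top view the stack centre is at (0.6012, 0.2262) m and the collar centre at (0.6011, 0.2264) m. The lifter looked upright and the robot was touching nothing.
- **Disagreements and gaps:**
  - My first ellipse fits in the side view disagreed with the top view by 15–20 mm, because they included the sides of the plates and the collar. I set them aside after the top-view points projected correctly into the side view.
  - In the final side view the arm hid part of the lifter, so the upright check rests mainly on the top view.
  - I did not re-check the bystanders one by one, though the arm never worked near them.

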